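# Open the niche flap and sweep the fallen plaster into the bucket lid

## Robot

A 6-joint arm with a two-finger parallel gripper is mounted at the origin on the work surface. World frame = base frame: x ahead of the robot, y to its left, z up, the work surface at z = 0. Lengths are in m, angles in rad, forces in N, time in s.
With the tool pointing down it reaches from about 0.35 to 0.925 m from the base axis. Payload 6.4 kg.
Tool frame: the origin (TCP) lies at the centre of the arm's flange, where the gripper is bolted on; the fingertips stand 199 mm ahead of it and the grasp point (between the pads) lies 180 mm ahead of it; z points along the fingers, y is the direction in which the jaws open and shut (so a half turn about z gives the same grasp; the last joint's range is limited). The gripper opens to 94 mm and grips with 3 to 60 N. Pads are 16 mm wide; open, the fingers measure 119 mm over their backs; the gripper's body (75 mm by 177 mm) begins 78 mm behind the grasp point.
Start: joints at [0.958, 0.245, 1.558, -0, 1.339, -0.174], TCP at [0.276, 0.588, 0.405] pointing down, gripper open.
Joint ranges: [-3.13, 3.13], [-1.02, 2.26], [0.13, 2.54], [-0.95, 4.09], [0.21, 2.88], [-2.74, 2.74]. Speed limits (rad/s): [2.57, 2.57, 3.14, 3.14, 3.14, 3.14].

## Interface

Orientations are given as a unit quaternion [x, y, z, w].
In Python, from workcell import robot gives the robot as it stands.
- The arm moves only by the tool carry_out, never from a script. Its argument "commands" is a list of rows, each a list of 4 numbers: the shift along the tool's x, y, z in m, then the turn about the tool's z in rad. In form: [[tx, ty, tz, yaw], ...]. A call has 1 to 12 rows; each row is the pose to reach, as a shift and turn from the pose commanded when the call began, along the tool's axes at that moment; what a row does not reach only later rows make up. A row lasts 1/10 s, in which the tool goes at most 50 mm and 8.59 degrees, less where a joint would pass 70% of its speed; a pose out of reach is approached as far as the arm can. A call with a gripper value outside its range is refused whole. "gripper" is the closure in counts, from 0 (fully open) to 255 (shut), set as the call begins (left out, the last holds). The fingers move at their own pace and stop on an object; the grip force is fixed at half the most. Time passes only in rows, so rows that repeat a pose let the fingers close. It gives the time, the measured TCP pose, the force and the opening at its end, in the units of the state.
- robot.read_state(): the state, without advancing time (a new reading comes with each control period).
- robot.camera(name): name is "scene" or "top" or "wrist"; returns (picture, depth): 420x560x3 uint8, red, green, blue; 420x560 float32, m along the optical axis (not along the pixel's ray), 0 where there is no reading.
- robot.calibration(name): a dict with "camera_matrix" (3x3 intrinsics, pixels), "origin" and "attitude" of the camera in the world; the wrist camera has in their place "tool_from_camera" (4x4, takes a point from camera to tool coordinates, whose origin is the TCP and whose axes are the flange's). Camera axes: x right, y down, z forward; pixel columns grow to the right and rows downward; lengths in m; the calibration is good to about 2 mm. A picture is of the moment at which its call begins: read the wrist's pose just before it. calibration takes no time and is no camera call.
- robot.hand_in(): hands the job in, once; it reports no verdict.
Trained networks look in the newest picture that a camera, given by its name, has taken for a name from the list of things; names that differ only in an ending like _2 or _b are one class to them, and where a whole thing is asked for, a point or a joint stands for the part that bears it (a point fixed in the world has none). Each returns a list of dicts, best first, with "score" (0 to 1); they miss things now and then, are a little off and sometimes report something else, mostly with a low value. They report only what shows in the picture. A call takes as long as a camera call. They do not tell look-alikes from the thing itself.
- robot.recognise(camera, name): "position" ([x, y, z] in m, in world coordinates, good to about 4 mm: the middle of the surface that is visible of it).
- robot.masks_of(camera, name): "mask" (420x560 bool, what is visible of it).
The state is a dict: "t": time; "qpos": joint angles; "qd": joint speeds; "effort": joint torques, N m; "eef_pos": TCP position; "orientation": TCP orientation; "force": force on the tool from outside, world axes, zero at the start; "moment": the same for the moment, N m; "finger_gap": finger opening in m.
Only numpy, scipy, OpenCV 4.12 (cv2) and the standard library are available. Lean on these libraries where they do the work, as an engineer would, in place of code of your own. Each camera call takes 0.05 s, during which the arm holds its last target.

## Task

Pull the wooden flap of the wall niche wide open by its handle, then take the hand brush and sweep all three lumps of fallen plaster off the niche floor into the upturned blue bucket lid below, never touching the lumps with the gripper or arm. Then lay the brush down flat on the shelf, bristles down, beside the lid and not over it, and leave the flap wide open. Do not shift or knock over the lota, the bottle, the soap tray or the scrubber.

Things in the scene. Friction and masses are not known exactly. Their poses are not given: they have to be found in the camera images.
- niche_floor (a point): Fixed mud-plastered niche. Point: middle of its floor's front edge, in the face plane, 52 mm above the shelf. x into the niche, y left, z up. Inside 200 mm wide, 105 deep, 135 high; side walls 25 mm thick; top 190 mm above the shelf, covered by a grille of 6 mm rods. Floor slab 16 mm thick, hollow beneath for its front 55 mm (the lid is tucked in there). Front open when the flap is swung away.
- pipe_mid (a point): Steel water pipe fixed to the niche, 18 mm thick, 340 mm long along the niche's y, axis 32 mm before the niche face and 235 mm above the shelf. Point: its middle. It hangs over the handle: reach the handle with the gripper pointing forward and down, 30 to 45 degrees from vertical. Two 10 mm brackets hold it at niche y -112 and 112 mm.
- flap (a joint): Opening angle of the wooden flap, rad: 0 shut, 2.3 the stop. Vertical hinge at the left (niche +y); seen from above it opens clockwise: the free right edge swings towards the robot, then left. Hinge friction about 0.1 N m: it stays where it is left.
- flap_hinge (a point): Point on the hinge axis at handle height, 152 mm above the shelf, at niche_floor x 0, y 105 mm. Axes turn with the flap; shut, they equal the niche's. The flap spans y -210 to 0 and x -15 to 0 mm of this frame, its lower edge 54 mm and upper edge 190 mm above the shelf.
- flap_handle (a point): Centre of the flap's steel handle: a vertical round bar 10 mm thick and 62 mm long, 35 mm clear of the outer face, held at both ends by level 8 mm studs. In the flap_hinge frame this point is x -50, y -185, z 0 mm, so 25 mm from the free edge. Axes as flap_hinge.
- lid: Upturned blue plastic bucket lid, a round shallow tray 250 mm across outside, rim 18 mm high, floor 4 mm thick, lying loose on the shelf in front of and partly beneath the niche floor. Origin: centre of its underside. 350 g.
- brush_grip (a point): Loose hand brush, 0.16 kg, lying bristles down. Point: where to hold the handle, mid-thickness, 23.5 mm above the shelf. x towards the head, z up. Wooden handle 22 mm wide (y), 18 thick, x -82 to 140 mm, rising 10 degrees to the head; its tail rests on the shelf. Cross head centred at x 140 mm: 22 mm long (x), 90 wide (y), 52 high, flat underside; bristle block green and rigid.
- brush_head (a point): Centre of the underside of the brush head; 140 mm ahead of and 23.5 mm below brush_grip in the brush's axes.
- lump1: Lump of dry plaster, 24 x 20 mm and 21 mm high, 15 g, loose on the niche floor. Origin: centre of its underside, z up at the start.
- lump2: Second plaster lump, same size and origin.
- lump3: Third plaster lump, same size and origin.
- lota: Bystander: round aluminium water pot, 110 mm across, 108 mm high, right of the niche. Origin: centre of its underside.
- bottle: Bystander: orange bottle with white twist cap, 64 mm across, 153 mm high, left of the niche. Origin: centre of its underside.
- tray: Bystander: yellow soap tray with a soap bar, 120 x 85 mm, 25 mm high, left of the lid, nearer the robot. Origin: centre of its underside.
- scrubber: Bystander: round teal hard silicone scrubber with a grip bow, 76 mm across, 29 mm high, between bottle and soap tray, under the swing of the flap. Origin: centre of its underside.
Mind the look-alikes: they are no part of the job. What is meant by the part that bears brush_grip is not red, and is the larger of those in its own colour.

How it is judged:
On the way, in this order (a step that is already met when the one before it is completed fails the run):
1. the flap is drawn open by its handle (past 0.4 rad with the grasp point within 50 mm of the handle) (value of joint flap above 0.4 rad and distance between the grasp point and flap_handle below 0.05 m), for 0.1 s.
2. the flap is swung wide open (at least 1.4 rad, 80 degrees) with all three lumps still on the niche floor (value of joint flap above 1.4 rad and height (world z) of each of lump1, lump2, lump3 above 0.045 m), for 0.2 s.
3. the brush is lifted from the shelf (height (world z) of brush_grip above 0.06 m), for 0.2 s.
4. all three lumps lie in the lid (horizontal distance between each of lump1, lump2, lump3 and lid below 0.12 m and height (world z) of each of lump1, lump2, lump3 below 0.035 m), for 0.2 s.
At the end, for the whole second after the job is handed in: Flap open at least 1.4 rad. Each lump in the lid (within 120 mm of its centre, below 35 mm), lid flat on the shelf. Brush released, lying on the shelf bristles down (tilt under 0.2 rad), its grip point and head middle over 125 mm from the lid's centre (all of step 4 and value of joint flap above 1.4 rad and height (world z) of lid below 0.01 m and angle between lid's own z axis and vertical below 0.1 rad and height (world z) of brush_grip below 0.037 m and height (world z) of brush_head between -0.01 and 0.015 m and angle between brush_grip's own z axis and vertical below 0.2 rad and horizontal distance between each of brush_grip, brush_head and lid above 0.125 m); the robot touches nothing.
It fails at once if the lota is shifted by more than 30 mm or tipped (distance of lota from where it was at the start of the episode above 0.03 m or angle between lota's own z axis and vertical above 0.35 rad).
It fails at once if the bottle is shifted by more than 30 mm or tipped (distance of bottle from where it was at the start of the episode above 0.03 m or angle between bottle's own z axis and vertical above 0.35 rad).
It fails at once if the tray is shifted by more than 30 mm or tipped (distance of tray from where it was at the start of the episode above 0.03 m or angle between tray's own z axis and vertical above 0.35 rad).
It fails at once if the scrubber is shifted by more than 30 mm or tipped (distance of scrubber from where it was at the start of the episode above 0.03 m or angle between scrubber's own z axis and vertical above 0.35 rad).
It fails at once if the gripper or arm touches a lump (contact force between any of the fingers, the arm and lump1 above 0.5 N or contact force between any of the fingers, the arm and lump2 above 0.5 N or contact force between any of the fingers, the arm and lump3 above 0.5 N).
It also fails if it takes over 72 s, if anything falls off the work surface, if the arm or the gripper's body presses on something with over 40 N, if the wrist force passes 120 N, or if a joint passes its speed limit or range.

## Working session

There is one attempt and no reset: what is moved stays moved. The work goes in short steps, Python scripts to look and compute and a tool call to move; the robot and the scene stay as the last step left them, time stands still between calls to the robot, and variables do not carry over. Pictures are saved under pics/ and viewed, and the job is handed in when it is done.

Besides the shell and the picture viewer there is one more tool, called after ">>>" by a JSON object that holds its "api" and its "payload", one argument or row to a line. carry_out: Moves the arm, as the interface text tells. Its arguments: {"type":"object","properties":{"commands":{"type":"array","items":{"type":"array","items":{"type":"number"}}},"gripper":{"type":"number"}},"required":["commands"]}

```bash
ls; mkdir -p pics
cat > h.py <<'E'
import numpy as np, cv2
from workcell import robot
from scipy.spatial.transform import Rotation as R
def save(name,fn):
    p,d=robot.camera(name); cv2.imwrite('pics/'+fn+'.png',p[:,:,::-1]); np.save('pics/'+fn+'.npy',d); return p,d
E
python3 - <<'E'
from h import *
s=robot.read_state(); print(s)
for c in ['scene','top']:
    print(robot.calibration(c)); save(c,c+'0')
print(robot.calibration('wrist'))
save('wrist','wrist0')
for n in ['niche_floor','pipe_mid','flap','flap_handle','lid','brush_grip','lump1','lota','bottle','tray','scrubber']:
    for c in ['scene','top']:
        try: print(n,c,[(np.round(r['position'],3).tolist(),round(r['score'],2)) for r in robot.recognise(c,n)])
        except Exception as e: print(n,c,e)
E
```

```text
pics
{'t': 0.0, 'qpos': array([ 9.57877723e-01,  2.45811600e-01,  1.55897035e+00, -3.05084414e-05,
        1.33873341e+00, -1.74078061e-01]), 'qd': array([ 4.40880717e-04, -1.00169244e-03,  2.16726407e-03, -9.50895620e-04,
        2.35395520e-03, -7.09747405e-05]), 'effort': array([ 4.12184563e-04, -4.15818250e+01, -3.14613605e+01,  6.86139450e-02,
        3.29668424e-02, -9.97234338e-05]), 'eef_pos': array([0.27603502, 0.58823539, 0.40357007]), 'orientation': array([ 2.17660293e-01,  9.76024115e-01, -8.93571669e-04, -3.54896382e-04]), 'force': array([-0.31801195, -0.38791229,  0.26095531]), 'moment': array([-0.01360981,  0.01718687,  0.01130068]), 'finger_gap': 0.09383390665768998}
{'camera_matrix': array([[454.39469295,   0.        , 280.2641551 ],
       [  0.        , 454.39469295, 210.31330296],
       [  0.        ,   0.        ,   1.        ]]), 'origin': array([1.13879089, 0.42627766, 1.08896394]), 'attitude': array([ 0.4085319 ,  0.84458193, -0.3120176 , -0.14976006])}
{'camera_matrix': array([[403.38817357,   0.        , 282.91456157],
       [  0.        , 403.38817357, 20
[... 1414 characters left out ...]
 ([0.478, -0.548, 0.026], 0.76)]
brush_grip top [([0.483, -0.554, 0.029], 0.97), ([0.505, -0.345, 0.045], 0.83), ([0.284, -0.172, 0.028], 0.61)]
lump1 scene [([0.657, 0.098, 0.068], 0.64), ([0.635, -0.01, 0.068], 0.43), ([0.654, 0.039, 0.067], 0.38)]
lump1 top [([0.657, 0.04, 0.068], 0.43)]
lota scene [([0.725, -0.239, 0.089], 0.95)]
lota top [([0.602, 0.057, 0.191], 0.37)]
bottle scene [([0.72, 0.354, 0.107], 0.91)]
bottle top [([0.698, 0.342, 0.102], 0.67)]
tray scene [([0.427, 0.335, 0.019], 0.69)]
tray top [([0.426, 0.339, 0.016], 0.76)]
scrubber scene [([0.606, 0.333, 0.017], 0.97)]
scrubber top [([0.605, 0.33, 0.019], 0.67), ([0.66, 0.042, 0.066], 0.58), ([0.709, -0.241, 0.089], 0.44)]
```

View pics/scene0.png

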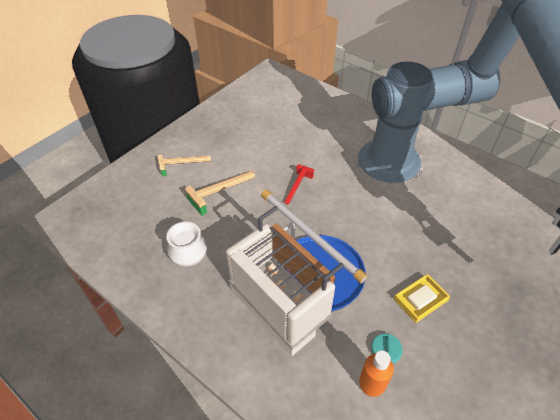

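View pics/top0.png

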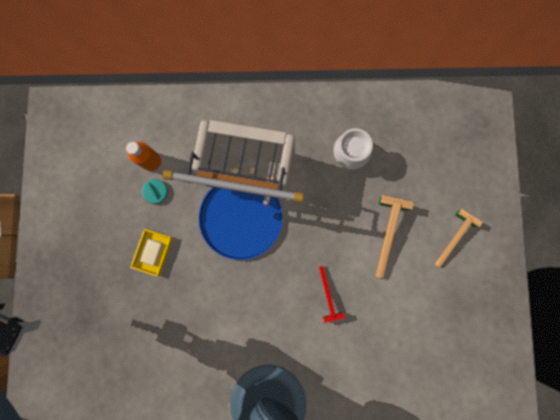

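View pics/wrist0.png

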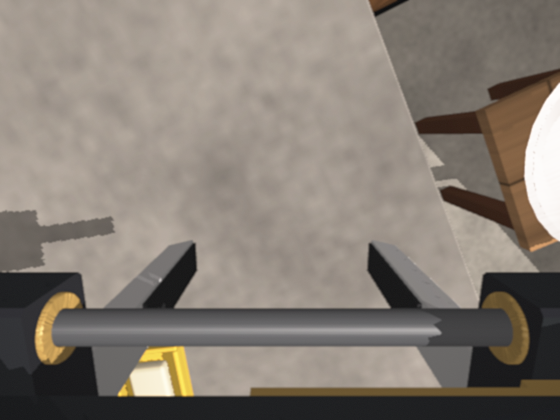

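Look-alikes for the brush in the top picture: the large wood/green one at (395,235), a small wood/green one at (460,238) and a red one at (330,295). The large green one fits the description. Next I'll take a close crop and measure the niche.

```bash
cat >> h.py <<'E'
def cloud(c,d):
    k=robot.calibration(c);K=k['camera_matrix'];v,u=np.mgrid[0:420,0:560]
    P=np.stack([(u-K[0,2])/K[0,0]*d,(v-K[1,2])/K[1,1]*d,d],-1)
    return P@R.from_quat(k['attitude']).as_matrix().T+k['origin']
def proj(c,p):
    k=robot.calibration(c);K=k['camera_matrix'];q=(np.atleast_2d(p)-k['origin'])@R.from_quat(k['attitude']).as_matrix()
    q=q@K.T; return q[:,:2]/q[:,2:]
def wcloud(s,d):
    k=robot.calibration('wrist');K=k['camera_matrix'];T=k['tool_from_camera'];v,u=np.mgrid[0:420,0:560]
    P=np.stack([(u-K[0,2])/K[0,0]*d,(v-K[1,2])/K[1,1]*d,d],-1)
    P=P@T[:3,:3].T+T[:3,3]
    return P@R.from_quat(s['orientation']).as_matrix().T+s['eef_pos']
E
python3 - <<'E'
from h import *
im=cv2.imread('pics/top0.png');d=np.load('pics/top0.npy');P=cloud('top',d)
c=im[110:300,150:510]
cv2.imwrite('pics/crop_top.png',cv2.resize(c,None,fx=2.2,fy=2.2,interpolation=cv2.INTER_CUBIC))
im2=cv2.imread('pics/scene0.png');d2=np.load('pics/scene0.npy');P2=cloud('scene',d2)
cv2.imwrite('pics/crop_sc.png',cv2.resize(im2[180:360,210:400],None,fx=3.3,fy=3.3,interpolation=cv2.INTER_CUBIC))
# pipe
for n,Q in (('top',P),('scene',P2)):
    x,y,z=Q[...,0],Q[...,1],Q[...,2]
    m=(z>0.215)&(z<0.26)&(x>0.4)&(x<0.8)&(y>-0.2)&(y<0.35)
    q=Q[m]; print(n,m.sum(),q.mean(0),q.min(0),q.max(0))
    a=q[:,:2]-q[:,:2].mean(0);u,s,vt=np.linalg.svd(a,full_matrices=False)
    t=a@vt[0];print('dir',vt[0],'ext',t.min(),t.max(),'mid',q[:,:2].mean(0)+vt[0]*(t.min()+t.max())/2,'zmax',np.percentile(q[:,2],[5,50,95]))
    # wall tops
    m=(z>0.18)&(z<0.2)&(x>0.58)&(x<0.85)&(y>-0.15)&(y<0.25)
    rect=cv2.minAreaRect(Q[m][:,:2].astype(np.float32)); print('tops',rect,cv2.boxPoints(rect))
for r in (robot.masks_of('top','lid')+robot.masks_of('scene','lid'))[:3]:
    print(r['score'],r['mask'].sum())
E
```

```text
top 1286 [0.58685512 0.07087382 0.24054682] [ 0.5395617  -0.09689499  0.21891402] [0.66534331 0.23999035 0.24874289]
dir [0.18378745 0.98296601] ext -0.17025099007863628 0.1705582744421042 mid [0.58688335 0.07102485] zmax [0.23508144 0.24077448 0.24543412]
tops ((0.6727690100669861, 0.054663486778736115), (0.24993395805358887, 0.1509966254234314), 79.41156768798828) [[ 0.57559323 -0.05430257]
 [ 0.7240187  -0.08204864]
 [ 0.7699448   0.16362955]
 [ 0.6215193   0.19137561]]
scene 1307 [0.59248698 0.08294116 0.24055662] [ 0.53856562 -0.09857376  0.21579856] [0.66613901 0.23990383 0.25159829]
dir [0.17965687 0.98372934] ext -0.18542823049278798 0.156658531311667 mid [0.58990264 0.06879036] zmax [0.23224936 0.24139445 0.24635261]
tops ((0.6696197390556335, 0.054848358035087585), (0.25047436356544495, 0.15332697331905365), 79.47479248046875) [[ 0.5713693  -0.05427769]
 [ 0.7221165  -0.08228563]
 [ 0.7678702   0.1639744 ]
 [ 0.617123    0.19198234]]
0.83 4632
```

View pics/crop_top.png

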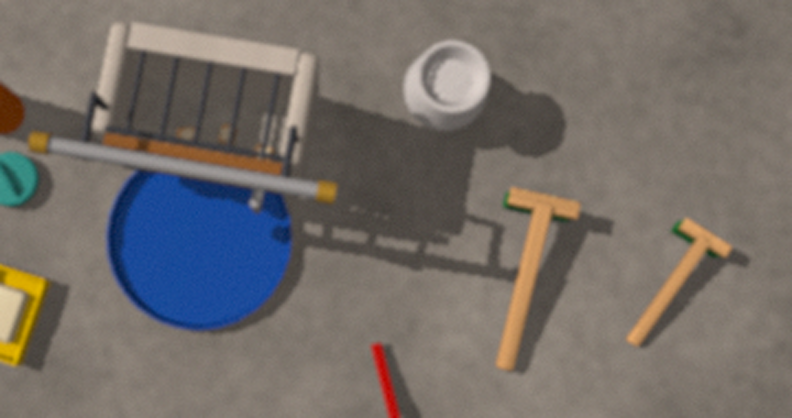

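View pics/crop_sc.png

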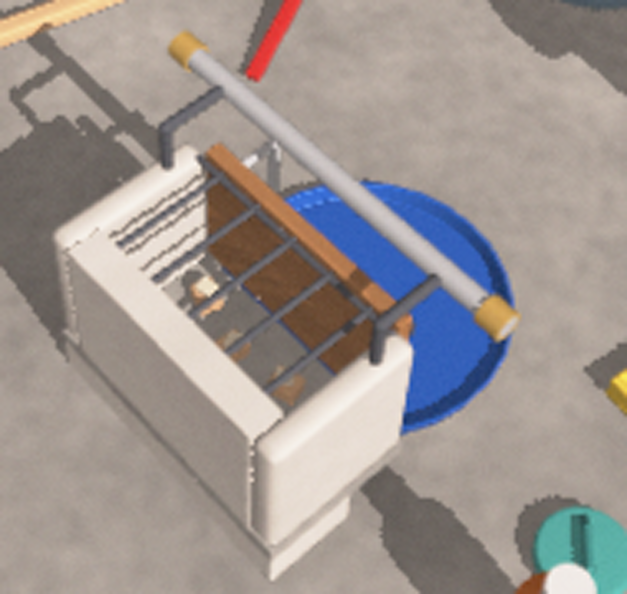

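Top crop: the large wood/green brush runs from crop (507,365) to its head at (542,203), and it's clearly bigger than the small one at (680,285). The flap is shut, the handle is near (257,200), and the pipe lies over the lid. Next I'll measure the handle, lid, brush and lumps.

Run:
```python
from h import *
def ray(c,uv,z):
    k=robot.calibration(c);K=k['camera_matrix']
    dv=R.from_quat(k['attitude']).as_matrix()@np.linalg.solve(K,[uv[0],uv[1],1]);o=k['origin']
    return o+dv*(z-o[2])/dv[2]
print('handle top est',ray('top',(267,201.5),0.183))
im=cv2.imread('pics/top0.png').astype(int);d=np.load('pics/top0.npy');P=cloud('top',d)
im2=cv2.imread('pics/scene0.png').astype(int);P2=cloud('scene',np.load('pics/scene0.npy'))
from scipy.optimize import least_squares
for n,I,Q in(('top',im,P),('scene',im2,P2)):
    b=(I[...,0]>I[...,2]+60)&(I[...,0]>90)&(Q[...,2]<0.04)
    q=Q[b]; 
    hull=cv2.convexHull(q[:,:2].astype(np.float32)).reshape(-1,2)
    # outer arc: points with x < 0.56 
    h=hull[hull[:,0]<0.54]
    r=least_squares(lambda p:np.hypot(h[:,0]-p[0],h[:,1]-p[1])-0.125,[0.53,0.08]); print(n,'lid',r.x,np.abs(r.fun).max(),q[:,0].min(),q[:,1].min(),q[:,1].max())
    z=Q[...,2]
    m=(z>0.008)&(z<0.1)&(Q[...,0]>0.3)&(Q[...,0]<0.7)&(Q[...,1]>-0.46)&(Q[...,1]<-0.26)&(I[...,2]>I[...,0]+25)
    q=Q[m]; 
    hd=q[q[:,2]>0.046]; print('head',len(hd),hd.mean(0), cv2.minAreaRect(hd[:,:2].astype(np.float32)))
    ha=q[(q[:,2]<0.040)&(q[:,0]<hd[:,0].min()-0.015)]; a=ha[:,:2]-ha[:,:2].mean(0); vt=np.linalg.svd(a,full_matrices=False)[2];t=a@vt[0]
    print('handle',len(ha),ha.mean(0),vt[0],t.min(),t.max(),ha.min(0),ha.max(0))
    m=(z>0.06)&(z<0.085)&(Q[...,0]>0.61)&(Q[...,0]<0.73)&(Q[...,1]>-0.05)&(Q[...,1]<0.16)&(I[...,2]>I[...,0]+20)
    nl,lab,st,ce=cv2.connectedComponentsWithStats(m.astype(np.uint8))
    for i in range(1,nl):
        if st[i,4]>12: print('lump?',st[i,4],Q[lab==i].mean(0),ce[i])
```

```text
handle top est [ 0.54923987 -0.00970005  0.183     ]
top lid [0.53075291 0.08105366] 0.002204506065500378 0.40558324986707 -0.04063809613523002 0.37136525914063356
head 375 [ 0.55169255 -0.36739497  0.05055909] ((0.5349277257919312, -0.36292603611946106), (0.08847419172525406, 0.08394128829240799), 76.4400405883789)
handle 378 [ 0.41397527 -0.33282569  0.02665066] [-0.97224773  0.23395373] -0.06829394011945428 0.0644600342552416 [ 0.35120842 -0.35951544  0.00898611] [ 0.47927458 -0.30940109  0.03999213]
lump? 40 [0.65827102 0.09175031 0.06920558] [233.75  169.625]
lump? 35 [0.6566656  0.04199298 0.06978925] [251.17142857 169.91428571]
scene lid [0.52249299 0.07601265] 0.0105999756286147 0.4011392831541697 -0.04049693114784175 0.37473173542396077
head 268 [ 0.548183   -0.36461674  0.05142532] ((0.5285634994506836, -0.3627660870552063), (0.09207124263048172, 0.09181641787290573), 77.14312744140625)
handle 239 [ 0.4109641  -0.33027101  0.02641487] [ 0.97282351 -0.23154788] -0.06322019738691848 0.06067735459992496 [ 0.34852337 -0.35886184  0.00941233] [ 0.46845085 -0.30892757  0.03992308]
lump? 23 [ 0.63135957 -0.04013314  0.06530768] [262.39130435 263.04347826]
lump? 42 [ 0.62917935 -0.01059263  0.07091993] [271.38095238 267.07142857]
lump? 39 [0.61290979 0.07875981 0.07406601] [302.02564103 280.23076923]
lump? 28 [0.65466424 0.0343147  0.0706722 ] [278.60714286 282.64285714]
lump? 15 [0.65498779 0.0473381  0.06487432] [282.46666667 286.6       ]
lump? 29 [0.61868819 0.1112188  0.07254208] [310.82758621 288.82758621]
lump? 42 [0.65591874 0.09802394 0.06725602] [297.9047619  297.11904762]
```

Handle at about (0.551,-0.006), lid centre (0.531,0.081), and the niche is yawed about -10.5°. Moving above the handle.

>>> {"api": "carry_out", "payload": {
  "commands": [
    [-0.499,-0.42,-0.075,-0.255],
    [-0.499,-0.42,-0.075,-0.255],
    [-0.499,-0.42,-0.075,-0.255],
    [-0.499,-0.42,-0.075,-0.255],
    [-0.499,-0.42,-0.075,-0.255],
    [-0.499,-0.42,-0.075,-0.255],
    [-0.499,-0.42,-0.075,-0.255],
    [-0.499,-0.42,-0.075,-0.255],
    [-0.499,-0.42,-0.075,-0.255],
    [-0.499,-0.42,-0.075,-0.255],
    [-0.499,-0.42,-0.075,-0.255],
    [-0.499,-0.42,-0.075,-0.255]
  ]
}}

```text
t: 2.55
eef_pos: [0.5262, 0.0452, 0.4738]
orientation: [0.092, 0.996, 0.0, 0.0]
force: [0.6, 0.4, 1.6]
finger_gap: 0.094
```

```bash
cat >> h.py <<'E'
NO=np.array([0.617,0.0648]); NY=-0.183
def n2w(x,y): 
    c,s=np.cos(NY),np.sin(NY); return NO+np.array([c*x-s*y,s*x+c*y])
def w2n(p):
    c,s=np.cos(NY),np.sin(NY); d=np.asarray(p)[:2]-NO; return np.array([c*d[0]+s*d[1],-s*d[0]+c*d[1]])
def jaw(s): # world angle of tool y
    v=R.from_quat(s['orientation']).as_matrix()[:,1]; return np.arctan2(v[1],v[0])
def go(p,ang=None):
    """tool shift to put TCP at world p, jaw axis at world angle ang"""
    s=robot.read_state(); M=R.from_quat(s['orientation']).as_matrix()
    t=M.T@(np.asarray(p)-s['eef_pos'])
    yw=0
    if ang is not None:
        yw=-(ang-jaw(s)); yw=(yw+np.pi/2)%np.pi-np.pi/2
    return np.round([*t,yw],4).tolist()
E
python3 - <<'E'
from h import *
s=robot.read_state();print(s['t'],s['eef_pos'],jaw(s),s['qpos']); print(go([0.549,-0.004,0.48],np.pi/2+NY))
E
```

```text
2.55 [0.52624999 0.04522551 0.4737821 ] 1.3867196691339134 [-1.29129369e-01 -9.56536148e-02  1.79174741e+00  1.82213793e-04
  1.44461829e+00 -1.51587179e+00]
[-0.0314, -0.0442, -0.0062, -0.0011]
```

>>> {"api": "carry_out", "payload": {
  "commands": [
    [-0.0314,-0.0442,-0.0062,0],
    [-0.0314,-0.0442,-0.0062,0],
    [-0.0314,-0.0442,-0.0062,0],
    [-0.0314,-0.0442,-0.0062,0]
  ]
}}

```text
t: 2.95
eef_pos: [0.5483, -0.0011, 0.4791]
orientation: [0.091, 0.996, 0.0, -0.0]
force: [-0.2, -0.6, 0.3]
finger_gap: 0.0939
```

Run:
```python
from h import *
s=robot.read_state();print(s['t'],s['eef_pos'],jaw(s)); p,d=save('wrist','wrist1'); save('top','top1')
Q=wcloud(s,d); np.save('pics/wrist1_Q.npy',Q)
for v in range(0,420,40): print([ (u,np.round(Q[v,u],3).tolist()) for u in range(100,500,80)] if v>100 else '')
```

```text
2.95 [ 0.54831142 -0.00105103  0.47909221] 1.3878004781970414



[(100, [0.424, -0.215, -0.001]), (180, [0.443, -0.114, -0.0]), (260, [0.462, -0.013, 0.004]), (340, [0.48, 0.088, 0.003]), (420, [0.499, 0.188, 0.002])]
[(100, [0.473, -0.231, -0.001]), (180, [0.492, -0.126, 0.001]), (260, [0.511, -0.023, 0.003]), (340, [0.53, 0.08, 0.003]), (420, [0.549, 0.183, 0.003])]
[(100, [0.524, -0.247, -0.001]), (180, [0.544, -0.14, -0.0]), (260, [0.562, -0.033, 0.008]), (340, [0.583, 0.073, 0.003]), (420, [0.6, 0.175, 0.013])]
[(100, [0.579, -0.263, -0.0]), (180, [0.599, -0.154, -0.0]), (260, [0.579, -0.028, 0.136]), (340, [0.594, 0.049, 0.136]), (420, [0.609, 0.127, 0.134])]
[(100, [0.636, -0.281, -0.0]), (180, [0.54, -0.047, 0.311]), (260, [0.599, -0.029, 0.188]), (340, [0.61, 0.038, 0.189]), (420, [0.549, 0.055, 0.332])]
[(100, [0.515, -0.033, 0.394]), (180, [0.518, -0.017, 0.393]), (260, [0.521, -0.0, 0.394]), (340, [0.524, 0.016, 0.394]), (420, [0.527, 0.033, 0.394])]
[(100, [0.533, -0.047, 0.377]), (180, [0.784, -0.201, -0.0]), (260, [0.697, -0.05, 0.155]), (340, [0.711, 0.029, 0.155]), (420, [0.727, 0.108, 0.154])]
[(100, [0.52, -0.025, 0.411]), (180, [0.522, -0.012, 0.412]), (260, [0.526, 0.0, 0.41]), (340, [0.528, 0.013, 0.41]), (420, [0.529, 0.026, 0.411])]
```

View pics/wrist1.png

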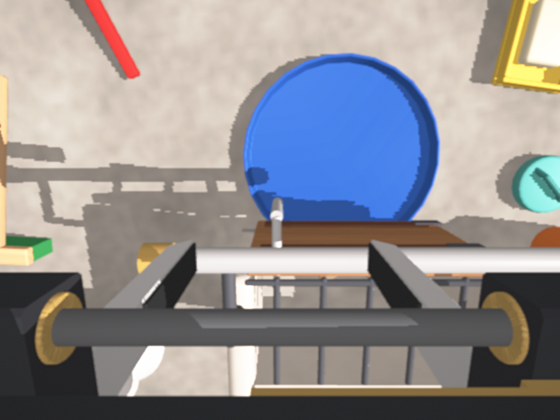

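View pics/top1.png

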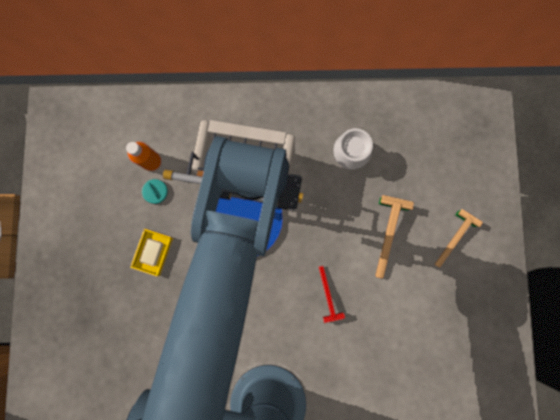

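The wrist view shows the handle at (277,210), centred between the fingers, with the pipe across row 260 and the flap's brown top edge at row 240. I'll locate both exactly.

Run:
```python
from h import *
s=robot.read_state();Q=np.load('pics/wrist1_Q.npy')
reg=np.zeros((420,560),bool);reg[190:232,255:300]=1
m=reg&(Q[...,2]>0.1)&(Q[...,2]<0.2)
q=Q[m];q=q[w2n(q[0])[0]>-9] if 0 else q
n=np.array([w2n(p) for p in q]); 
for lo,hi in((0.10,0.13),(.13,.16),(.16,.176),(.176,.19)):
    k=(q[:,2]>=lo)&(q[:,2]<hi); 
    if k.sum(): print(lo,k.sum(),'x',np.percentile(n[k,0],[0,10,50,90,100]).round(4),'y',np.percentile(n[k,1],[0,10,50,90,100]).round(4))
m=(Q[...,2]>0.215)&(Q[...,2]<0.26); m[:,:200]=0;m[:,370:]=0
q=Q[m]; n=np.array([w2n(p) for p in q]);print('pipe',m.sum(),n.min(0),np.median(n,0),n.max(0),np.percentile(q[:,2],[5,50,99]))
k=q[:,2]>0.241; print('pipe crest',np.median(n[k],0),k.sum())
m=np.zeros_like(m);m[195:245,250:440]=1;m&=(Q[...,2]>0.182)&(Q[...,2]<.196); q=Q[m];n=np.array([w2n(p) for p in q]);print('flap top',m.sum(),np.percentile(n[:,0],[0,5,50,95,100]),n[:,1].min(),n[:,1].max(),np.median(q[:,2]))
v,u=np.where(m);print(u.min(),u.max(),v.min(),v.max())
tc=w2n(s['eef_pos']);print('tcp n',tc)
```

```text
0.1 61 x [-0.0603 -0.0595 -0.0203 -0.0199 -0.0197] y [-0.1054 -0.1    -0.0814 -0.0647 -0.0584]
0.13 61 x [-0.0602 -0.0601 -0.0596 -0.0579 -0.0563] y [-0.0864 -0.0851 -0.0813 -0.0783 -0.0774]
0.16 43 x [-0.0602 -0.0602 -0.0594 -0.0579 -0.0552] y [-0.0862 -0.0852 -0.0816 -0.0774 -0.0765]
0.176 223 x [-0.0603 -0.0587 -0.053  -0.0447 -0.0424] y [-0.0865 -0.0848 -0.0815 -0.0782 -0.0765]
pipe 4946 [-0.04625596 -0.13225245] [-0.03885839 -0.081224  ] [ 0.02832256 -0.01774504] [0.23553259 0.24172621 0.24451874]
pipe crest [-0.03763387 -0.07591517] 2887
flap top 307 [-0.06032011 -0.05787685 -0.04601758 -0.03269092 -0.03113396] -0.08639761881584546 -0.07654020287112256 0.18383433162210183
270 282 210 244
tcp n [-0.05578278 -0.07672128]
```

```bash
sed -i 's/NO=np.array(\[0.617,0.0648\])/NO=np.array([0.6118,0.0642])/' h.py
python3 - <<'E'
from h import *
s=robot.read_state();Q=np.load('pics/wrist1_Q.npy');M=R.from_quat(s['orientation']).as_matrix()
T=(Q-s['eef_pos'])@M
m=(T[...,2]<0.21)&(T[...,2]>0.05)
for lo in np.arange(0.05,0.21,0.02):
    k=m&(T[...,2]>=lo)&(T[...,2]<lo+.02)
    if k.sum(): print(round(lo,2),k.sum(),'x',np.percentile(T[k][:,0],[0,5,50,95,100]).round(3),'|y|',np.percentile(abs(T[k][:,1]),[0,5,50,95,100]).round(3))
p=n2w(-0.0545,-0.080);print(p,go([*p,0.445]),go([*p,0.353]),go([*p,0.353],np.pi/2+NY))
E
```

```text
0.05 13320 x [0.02  0.022 0.023 0.023 0.025] |y| [0.    0.002 0.022 0.042 0.047]
0.07 33541 x [0.005 0.016 0.025 0.033 0.034] |y| [0.    0.004 0.039 0.053 0.061]
0.09 7282 x [-0.01  -0.003  0.012  0.033  0.034] |y| [0.001 0.048 0.049 0.06  0.067]
0.11 1914 x [-0.011 -0.009 -0.003  0.009  0.01 ] |y| [0.046 0.048 0.049 0.057 0.059]
0.13 2305 x [-0.01   0.001  0.009  0.01   0.01 ] |y| [0.046 0.047 0.05  0.058 0.059]
0.15 2079 x [-0.009 -0.006  0.008  0.009  0.01 ] |y| [0.046 0.047 0.048 0.058 0.059]
0.17 1471 x [-0.009 -0.007  0.007  0.009  0.01 ] |y| [0.046 0.047 0.047 0.057 0.059]
0.19 463 x [-0.009 -0.007  0.005  0.009  0.01 ] |y| [0.046 0.047 0.047 0.055 0.058]
[ 0.54365161 -0.00454625] [0.0037, -0.0048, 0.0342, 0.0] [0.0037, -0.0048, 0.1262, 0.0] [0.0037, -0.0048, 0.1262, 0.0013]
```

>>> {"api": "carry_out", "payload": {
  "commands": [
    [0.0052,-0.0048,0.0,0.001],
    [0.0052,-0.0048,0.02,0.001],
    [0.0052,-0.0048,0.045,0.001],
    [0.0052,-0.0048,0.07,0.001],
    [0.0052,-0.0048,0.095,0.001],
    [0.0052,-0.0048,0.115,0.001],
    [0.0052,-0.0048,0.126,0.001],
    [0.0052,-0.0048,0.126,0.001]
  ]
}}

```text
t: 3.85
eef_pos: [0.5419, -0.0052, 0.3519]
orientation: [0.092, 0.996, 0.0, -0.002]
force: [0.2, -0.4, -0.2]
finger_gap: 0.094
```

>>> {"api": "carry_out", "payload": {
  "commands": [
    [0,0,0,0],
    [0,0,0,0],
    [0,0,0,0],
    [0,0,0,0],
    [0,0,0,0],
    [0,0,0,0],
    [0,0,0,0],
    [0,0,0,0]
  ],
  "gripper": 255
}}

```text
t: 4.65
eef_pos: [0.5427, -0.0057, 0.3534]
orientation: [0.092, 0.996, -0.0, -0.0]
force: [0.2, -0.0, -0.0]
finger_gap: 0.0335
```

Run:
```python
from h import *
s=robot.read_state();print(s['t'],s['eef_pos'],jaw(s),w2n(s['eef_pos']),s['finger_gap'],s['force']); save('wrist','wrist2')
# arc plan: TCP relative to bar centre fixed in niche axes (bar turns in pads); yaw with a fraction
st=s['eef_pos'];M=R.from_quat(s['orientation']).as_matrix()
h=n2w(0,0.105); rel=np.array([-0.05,-0.185])
c,sn=np.cos(NY),np.sin(NY)
tcp0=w2n(st)-np.array([0,0.105])
for th in np.arange(0.1,2.31,0.1):
    a=R.from_euler('z',-th).as_matrix()[:2,:2]
    pn=a@tcp0+np.array([0,0.105]); w=n2w(*pn)
    t=M.T@(np.array([*w,st[2]])-st); print(round(th,2),np.round(t,4).tolist(),round(th,3),np.round(w,3))
```

```text
4.65 [ 0.5426907  -0.00572131  0.35336256] 1.3860088761702747 [-0.05523103 -0.08133031] 0.03351108893405997 [ 0.22954635 -0.03301274 -0.00744551]
0.1 [0.0183, 0.0064, 0.0] 0.1 [0.526 0.004]
0.2 [0.0359, 0.0146, 0.0] 0.2 [0.51  0.015]
0.3 [0.0526, 0.0245, 0.0] 0.3 [0.495 0.028]
0.4 [0.0683, 0.0361, 0.0] 0.4 [0.482 0.042]
0.5 [0.0827, 0.0491, 0.0] 0.5 [0.47  0.058]
0.6 [0.0957, 0.0636, 0.0] 0.6 [0.46  0.074]
0.7 [0.1072, 0.0792, 0.0] 0.7 [0.452 0.092]
0.8 [0.1171, 0.0959, 0.0] 0.8 [0.445 0.11 ]
0.9 [0.1253, 0.1135, 0.0] 0.9 [0.44  0.129]
1.0 [0.1316, 0.1319, 0.0] 1.0 [0.438 0.148]
1.1 [0.1362, 0.1508, 0.0] 1.1 [0.437 0.168]
1.2 [0.1388, 0.17, 0.0] 1.2 [0.438 0.187]
1.3 [0.1394, 0.1895, 0.0] 1.3 [0.44  0.206]
1.4 [0.1381, 0.2088, 0.0] 1.4 [0.445 0.225]
1.5 [0.1349, 0.228, 0.0] 1.5 [0.452 0.243]
1.6 [0.1298, 0.2467, 0.0] 1.6 [0.46  0.261]
1.7 [0.1229, 0.2649, 0.0] 1.7 [0.471 0.277]
1.8 [0.1142, 0.2822, 0.0] 1.8 [0.482 0.293]
1.9 [0.1038, 0.2986, 0.0] 1.9 [0.496 0.307]
2.0 [0.0918, 0.3139, -0.0] 2.0 [0.51 0.32]
2.1 [0.0783, 0.3279, -0.0] 2.1 [0.526 0.331]
2.2 [0.0635, 0.3405, -0.0] 2.2 [0.543 0.341]
2.3 [0.0475, 0.3516, -0.0] 2.3 [0.561 0.349]
```

View pics/wrist2.png

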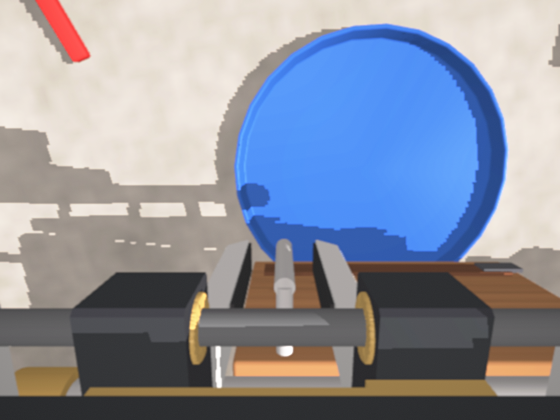

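The handle bar sits between the fingers, which are still closing (gap 33 mm).

>>> {"api": "carry_out", "payload": {
  "commands": [
    [0,0,0,0],
    [0,0,0,0],
    [0,0,0,0],
    [0,0,0,0],
    [0,0,0,0]
  ]
}}

```text
t: 5.2
eef_pos: [0.5429, -0.0051, 0.3534]
orientation: [0.092, 0.996, 0.001, 0.0]
force: [2.1, 5.0, -1.2]
finger_gap: 0.0093
```

>>> {"api": "carry_out", "payload": {
  "commands": [
    [0.009,0.003,0,0.05],
    [0.0183,0.0064,0,0.1],
    [0.0359,0.0146,0,0.2],
    [0.0526,0.0245,0,0.3],
    [0.0683,0.0361,0,0.4],
    [0.0827,0.0491,0,0.5],
    [0.0957,0.0636,0,0.6],
    [0.0957,0.0636,0,0.6]
  ]
}}

```text
t: 6.0
eef_pos: [0.4599, 0.0761, 0.3534]
orientation: [0.382, 0.924, 0.002, 0.001]
force: [6.4, 3.6, -5.1]
finger_gap: 0.0092
```

Run:
```python
from h import *
s=robot.read_state();print(s['t'],s['eef_pos'],jaw(s),w2n(s['eef_pos']),s['finger_gap'],s['force'],s['qpos']); save('wrist','wrist3')
st=s['eef_pos'];M=R.from_quat(s['orientation']).as_matrix()
tcp0=w2n(st)-np.array([0,0.105]); t0=np.pi/2+NY-jaw(s); print('flap est',t0,'r',np.hypot(*tcp0), np.arctan2(-0.05,-0.185)-0, (np.arctan2(-0.08133-0.105,-0.05523)-np.arctan2(tcp0[1],tcp0[0])))
for th in np.arange(0.1,1.75,0.1):
    a=R.from_euler('z',-th).as_matrix()[:2,:2]
    pn=a@tcp0+np.array([0,0.105]); w=n2w(*pn)
    t=M.T@(np.array([*w,st[2]])-st); print(round(t0+th,2),np.round(t,4).tolist(),round(th,3),np.round(w,3))
```

```text
6.0 [0.45986168 0.07609174 0.35335435] 0.786065343991153 [-0.15156534 -0.01595661] 0.009228891946793496 [ 6.40479332  3.55779303 -5.09066466] [-0.08045847 -0.14567391  2.06146949  0.00270422  1.22207525 -0.86744051]
flap est 0.6017309828037435 r 0.193913781052039 -2.8776289299640885 0.6090864076353701
0.7 [0.0182, 0.0066, 0.0] 0.1 [0.452 0.094]
0.8 [0.0357, 0.0149, 0.0] 0.2 [0.445 0.112]
0.9 [0.0523, 0.025, 0.0] 0.3 [0.441 0.131]
1.0 [0.0678, 0.0366, 0.0001] 0.4 [0.438 0.15 ]
1.1 [0.082, 0.0498, 0.0001] 0.5 [0.437 0.169]
1.2 [0.0949, 0.0643, 0.0002] 0.6 [0.438 0.189]
1.3 [0.1062, 0.08, 0.0002] 0.7 [0.441 0.208]
1.4 [0.1159, 0.0968, 0.0003] 0.8 [0.446 0.227]
1.5 [0.1239, 0.1144, 0.0003] 0.9 [0.453 0.245]
1.6 [0.1301, 0.1328, 0.0004] 1.0 [0.462 0.262]
1.7 [0.1345, 0.1517, 0.0005] 1.1 [0.472 0.278]
1.8 [0.1369, 0.1709, 0.0006] 1.2 [0.484 0.294]
1.9 [0.1374, 0.1903, 0.0007] 1.3 [0.497 0.308]
2.0 [0.1359, 0.2096, 0.0007] 1.4 [0.512 0.32 ]
2.1 [0.1326, 0.2287, 0.0008] 1.5 [0.528 0.332]
2.2 [0.1273, 0.2474, 0.0009] 1.6 [0.545 0.341]
2.3 [0.1202, 0.2654, 0.001] 1.7 [0.562 0.349]
```

View pics/wrist3.png

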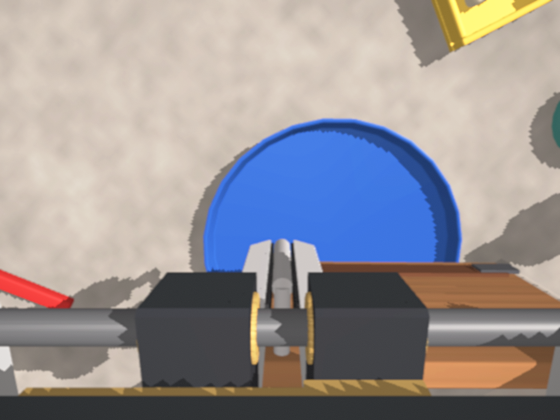

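The flap is at about 0.6 rad and the bar is still held. Carrying on round the arc.

>>> {"api": "carry_out", "payload": {
  "commands": [
    [0.0182,0.0066,0,0.1],
    [0.0357,0.0149,0,0.2],
    [0.0523,0.025,0,0.3],
    [0.0678,0.0366,0,0.4],
    [0.082,0.0498,0,0.5],
    [0.0949,0.0643,0,0.6],
    [0.1062,0.08,0,0.7],
    [0.1159,0.0968,0,0.8],
    [0.1239,0.1144,0,0.9],
    [0.1301,0.1328,0,1.0],
    [0.1301,0.1328,0,1.0]
  ]
}}

```text
t: 7.15
eef_pos: [0.4626, 0.2614, 0.3534]
orientation: [0.778, 0.628, 0.0, 0.0]
force: [0.4, 0.1, 0.7]
finger_gap: 0.0091
```

Run:
```python
from h import *
s=robot.read_state();print(s['t'],s['eef_pos'],jaw(s),w2n(s['eef_pos']),s['finger_gap'],s['force'],s['qpos']); save('top','top4')
st=s['eef_pos'];M=R.from_quat(s['orientation']).as_matrix()
tcp0=w2n(st)-np.array([0,0.105]); t0=np.pi/2+NY-jaw(s); print('flap est',t0,'r',np.hypot(*tcp0), (np.arctan2(-0.08133-0.105,-0.05523)-np.arctan2(tcp0[1],tcp0[0]))%6.283)
for th in np.arange(0.1,.75,0.1):
    a=R.from_euler('z',-th).as_matrix()[:2,:2]
    pn=a@tcp0+np.array([0,0.105]); w=n2w(*pn)
    t=M.T@(np.array([*w,st[2]])-st); print(round(t0+th,2),np.round(t,4).tolist(),round(th,3),np.round(w,3))
```

```text
7.15 [0.46258549 0.26136033 0.35337374] -0.21241994387496854 [-0.18260225  0.16671408] 0.009051222665789557 [0.39467774 0.13029406 0.73848113] [ 3.00775772e-01  2.02601850e-02  1.90401517e+00 -2.51743688e-04
  1.21697669e+00  5.13282909e-01]
flap est 1.600216270669865 r 0.19274907997570725 1.6083691332504513
1.7 [0.0181, 0.0065, 0.0] 0.1 [0.473 0.278]
1.8 [0.0355, 0.0149, 0.0] 0.2 [0.485 0.293]
1.9 [0.052, 0.0249, 0.0] 0.3 [0.498 0.307]
2.0 [0.0673, 0.0365, 0.0] 0.4 [0.512 0.319]
2.1 [0.0815, 0.0496, 0.0] 0.5 [0.528 0.331]
2.2 [0.0942, 0.064, 0.0] 0.6 [0.545 0.34 ]
2.3 [0.1055, 0.0796, 0.0] 0.7 [0.563 0.348]
```

View pics/top4.png

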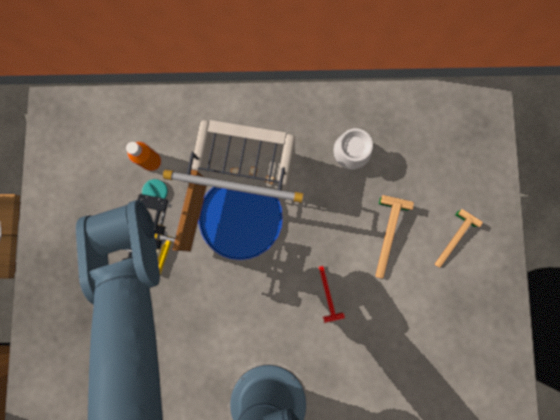

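The top view shows the flap open at about 90° (brown bar, 188,210). I'll swing it on to about 2.2 rad for more room.

>>> {"api": "carry_out", "payload": {
  "commands": [
    [0.0181,0.0065,0,0.1],
    [0.0355,0.0149,0,0.2],
    [0.052,0.0249,0,0.3],
    [0.0673,0.0365,0,0.4],
    [0.0815,0.0496,0,0.5],
    [0.0942,0.064,0,0.6],
    [0.0942,0.064,0,0.6],
    [0.0942,0.064,0,0.6]
  ]
}}

```text
t: 8.0
eef_pos: [0.5443, 0.3389, 0.3534]
orientation: [0.929, 0.37, -0.0, -0.001]
force: [-1.7, 5.0, 0.6]
finger_gap: 0.009
```

>>> {"api": "carry_out", "payload": {
  "commands": [
    [0,0,0,0],
    [0,0,0,0],
    [0,0,0,0],
    [0,0,0,0],
    [0,0,0,0]
  ],
  "gripper": 100
}}

```text
t: 8.5
eef_pos: [0.5447, 0.3385, 0.3534]
orientation: [0.929, 0.369, -0.0, 0.0]
force: [-0.4, -0.3, -0.1]
finger_gap: 0.0455
```

Run:
```python
from h import *
s=robot.read_state();print(s['t'],s['eef_pos'],jaw(s),w2n(s['eef_pos']),s['finger_gap'],s['force'],s['qpos'])
```

```text
8.5 [0.5446815  0.33851019 0.35342203] -0.8139883148949761 [-0.11591682  0.25751556] 0.04550625908264687 [-0.39974479 -0.32829534 -0.09190806] [ 3.79591001e-01  2.72708548e-01  1.62148939e+00 -1.67586246e-04
  1.24744296e+00  1.19363258e+00]
```

>>> {"api": "carry_out", "payload": {
  "commands": [
    [0,0,-0.03,0],
    [0,0,-0.07,0],
    [0,0,-0.11,0],
    [0,0,-0.11,0]
  ],
  "gripper": 0
}}

```text
t: 8.9
eef_pos: [0.5453, 0.339, 0.4712]
orientation: [0.929, 0.37, 0.006, 0.0]
force: [-0.3, -0.4, 0.8]
finger_gap: 0.0779
```

Run:
```python
from h import *
s=robot.read_state();print(s['t'],s['eef_pos'],jaw(s))
save('top','top5'); print(go([0.375,-0.3275,0.42]),-(1.336-jaw(s)))
```

```text
8.9 [0.5453379  0.33903004 0.47124195] -0.8137759180738378
[-0.5815, 0.3675, 0.0447, 0.0] -2.149775918073838
```

View pics/top5.png

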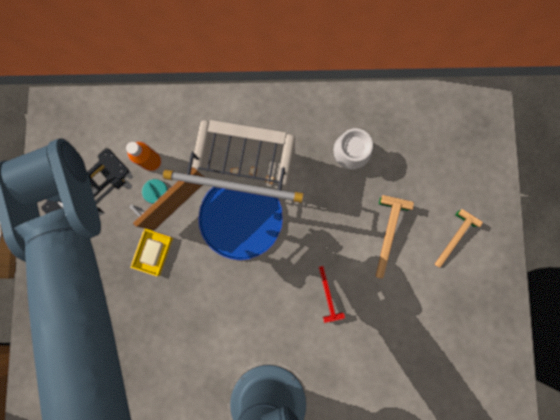

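The top view shows the flap standing at about 2.2 rad (165,198), with the bystanders where they were. Now to the brush.

>>> {"api": "carry_out", "payload": {
  "commands": [
    [-0.582,0.368,0,-2.15],
    [-0.582,0.368,0,-2.15],
    [-0.582,0.368,0,-2.15],
    [-0.582,0.368,0,-2.15],
    [-0.582,0.368,0,-2.15],
    [-0.582,0.368,0,-2.15],
    [-0.582,0.368,0,-2.15],
    [-0.582,0.368,0,-2.15],
    [-0.582,0.368,0,-2.15],
    [-0.582,0.368,0,-2.15],
    [-0.582,0.368,0,-2.15],
    [-0.582,0.368,0,-2.15]
  ]
}}

```text
t: 10.15
eef_pos: [0.4133, -0.1797, 0.4618]
orientation: [0.381, 0.925, 0.0, -0.001]
force: [0.4, 0.6, 0.3]
finger_gap: 0.094
```

Run:
```python
from h import *
s=robot.read_state();print(s['t'],s['eef_pos'],jaw(s))
print(go([0.375,-0.3275,0.42]),-(1.336-jaw(s)))
```

```text
10.15 [ 0.41329993 -0.17972123  0.4618409 ] 0.789064266287612
[-0.077, -0.1318, 0.0417, 0.0] -0.5469357337123881
```

>>> {"api": "carry_out", "payload": {
  "commands": [
    [-0.077,-0.132,0.042,-0.547],
    [-0.077,-0.132,0.042,-0.547],
    [-0.077,-0.132,0.042,-0.547],
    [-0.077,-0.132,0.042,-0.547],
    [-0.077,-0.132,0.042,-0.547],
    [-0.077,-0.132,0.042,-0.547]
  ]
}}

```text
t: 10.75
eef_pos: [0.375, -0.3258, 0.4202]
orientation: [0.121, 0.993, 0.001, -0.001]
force: [-0.2, 1.2, -0.1]
finger_gap: 0.0939
```

Run:
```python
from h import *
s=robot.read_state();print(s['t'],s['eef_pos'],jaw(s))
p,d=save('wrist','wrist6');Q=wcloud(s,d)
I=p.astype(int); z=Q[...,2]
m=(z>0.005)&(z<0.1)&(I[...,0]>I[...,2]+30)&(Q[...,1]<-0.26)&(Q[...,1]>-0.46)
m[275:]=m[275:]&True
q=Q[m]; print(m.sum())
hd=q[(q[:,2]>0.044)]; print('head',len(hd),hd.mean(0) if len(hd) else '', hd.min(0),hd.max(0))
ha=q[(q[:,2]<0.036)]
for lo in np.arange(0.3,0.52,0.02):
    k=(q[:,0]>=lo)&(q[:,0]<lo+.02)
    if k.sum()>5:
        y=q[k,1]; print(round(lo+.01,2),k.sum(),'y',np.percentile(y,[2,50,98]).round(4),(np.percentile(y,2)+np.percentile(y,98))/2,'z',np.percentile(q[k,2],[50,95]).round(4))
```

```text
10.75 [ 0.37495315 -0.32582474  0.4202051 ] 1.3277627595282562
4411
head 1725 [ 0.5548466  -0.37113118  0.05137318] [ 0.48163361 -0.41850206  0.0440117 ] [ 0.58177662 -0.32747552  0.0582858 ]
0.35 203 y [-0.3332 -0.3237 -0.3128] -0.3229534942780541 z [0.0181 0.0199]
0.37 366 y [-0.3378 -0.3263 -0.3153] -0.3265440686154181 z [0.0211 0.0234]
0.39 377 y [-0.3427 -0.331  -0.3191] -0.33090110430641756 z [0.0249 0.0274]
0.41 374 y [-0.3478 -0.3359 -0.324 ] -0.3359006984295425 z [0.0285 0.031 ]
0.43 365 y [-0.3526 -0.3408 -0.329 ] -0.3408226076731078 z [0.0323 0.0345]
0.45 372 y [-0.3577 -0.3458 -0.334 ] -0.3458535492463192 z [0.0361 0.0386]
0.47 356 y [-0.362  -0.3506 -0.3389] -0.35041966990434686 z [0.0399 0.0422]
0.49 270 y [-0.3653 -0.3537 -0.3437] -0.3545165884113426 z [0.0432 0.0453]
0.53 31 y [-0.378  -0.3728 -0.3636] -0.37082498321753615 z [0.0533 0.0548]
```

View pics/wrist6.png

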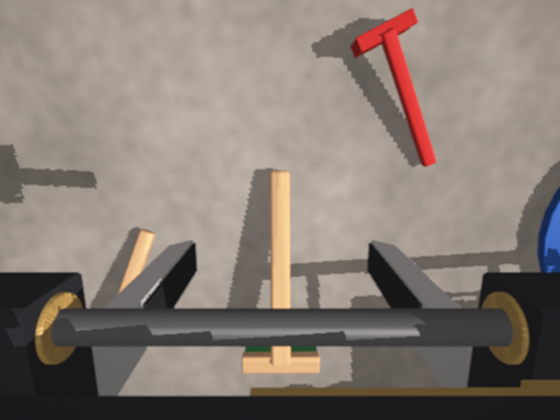

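The wrist view shows the big brush along column 281 between the fingers, head at (281,362). Its measured line puts brush_grip at about (0.426,-0.340). I'll grip 28 mm behind that for reach.

Run:
```python
from h import *
s=robot.read_state()
print(go([0.399,-0.3333,0.203],1.336))
```

```text
[-0.0251, -0.0023, 0.2178, -0.0067]
```

>>> {"api": "carry_out", "payload": {
  "commands": [
    [-0.025,-0.002,0.04,-0.007],
    [-0.025,-0.002,0.08,-0.007],
    [-0.025,-0.002,0.12,-0.007],
    [-0.025,-0.002,0.16,-0.007],
    [-0.025,-0.002,0.19,-0.007],
    [-0.025,-0.002,0.21,-0.007],
    [-0.025,-0.002,0.217,-0.007],
    [-0.025,-0.002,0.217,-0.007]
  ]
}}

```text
t: 11.6
eef_pos: [0.3993, -0.333, 0.2042]
orientation: [0.116, 0.993, 0.001, -0.0]
force: [-0.5, -1.4, -0.0]
finger_gap: 0.0939
```

>>> {"api": "carry_out", "payload": {
  "commands": [
    [0,0,0,0],
    [0,0,0,0],
    [0,0,0,0],
    [0,0,0,0],
    [0,0,0,0],
    [0,0,0,0],
    [0,0,0,0],
    [0,0,0,0],
    [0,0,0,0],
    [0,0,0,0],
    [0,0,0,0],
    [0,0,0,0]
  ],
  "gripper": 255
}}

```text
t: 12.8
eef_pos: [0.399, -0.334, 0.2045]
orientation: [0.116, 0.993, 0.0, -0.0]
force: [0.2, 0.3, -0.3]
finger_gap: 0.0217
```

Run:
```python
from h import *
s=robot.read_state();print(s['t'],s['eef_pos'],jaw(s),s['finger_gap'],s['force'],s['moment'])
```

```text
12.8 [ 0.39897061 -0.33396586  0.2045264 ] 1.3376167226285947 0.0216872460022144 [ 0.22828062  0.32856799 -0.29806611] [ 0.00177605  0.01388652 -0.08745959]
```

>>> {"api": "carry_out", "payload": {
  "commands": [
    [0,0,0,0],
    [0,0,0,0],
    [0,0,-0.01,0],
    [0,0,-0.03,0],
    [0,0,-0.06,0],
    [0,0,-0.1,0],
    [0,0,-0.13,0],
    [0,0,-0.13,0],
    [0,0,-0.13,0]
  ]
}}

```text
t: 13.7
eef_pos: [0.3988, -0.3338, 0.3347]
orientation: [0.116, 0.993, -0.0, 0.0]
force: [0.2, 0.4, -3.1]
finger_gap: 0.0215
```

```bash
cat > brush.py <<'E'
from h import *
def brush(s,Q,p):
    """handle top-surface pitch and head in tool frame"""
    M=R.from_quat(s['orientation']).as_matrix();T=(Q-s['eef_pos'])@M
    I=p.astype(int)
    m=(I[...,0]>I[...,2]+30)&(abs(T[...,1])<0.03)&(T[...,2]>0.13)&(T[...,2]<0.26)&(T[...,0]<0.12)&(T[...,0]>-0.2)
    t=T[m]
    for lo in np.arange(-0.2,0.08,0.02):
        k=(t[:,0]>=lo)&(t[:,0]<lo+.02)
        if k.sum()>5: print(round(lo+.01,2),k.sum(),'y',np.median(t[k,1]).round(4),'z',np.percentile(t[k,2],[5,50]).round(4))
    m=(I[...,0]>I[...,2]+30)&(abs(T[...,1])<0.06)&(T[...,2]>0.1)&(T[...,2]<0.26)&(T[...,0]<-0.12)&(T[...,0]>-0.22)
    t=T[m]
    if len(t): print('head pts',len(t),t.min(0),t.max(0),np.median(t,0))
E
python3 - <<'E'
from brush import *
s=robot.read_state();print(s['t'],s['eef_pos'],jaw(s),s['finger_gap'],s['force'],s['moment'])
p,d=save('wrist','wrist7');brush(s,wcloud(s,d),p); save('scene','scene7')
E
```

```text
13.7 [ 0.39884864 -0.33379387  0.33470882] 1.337757997829354 0.021549612747430363 [ 0.17550413  0.36938086 -3.08834612] [ 0.06088638  0.12758016 -0.01994029]
-0.05 1482 y 0.0006 z [0.1674 0.1693]
-0.03 267 y 0.0001 z [0.1697 0.1708]
-0.01 1602 y 0.0006 z [0.1744 0.1764]
0.01 1856 y 0.0006 z [0.1775 0.1798]
0.03 1846 y 0.0001 z [0.1812 0.1833]
0.05 1111 y 0.0006 z [0.1846 0.1862]
```

View pics/wrist7.png

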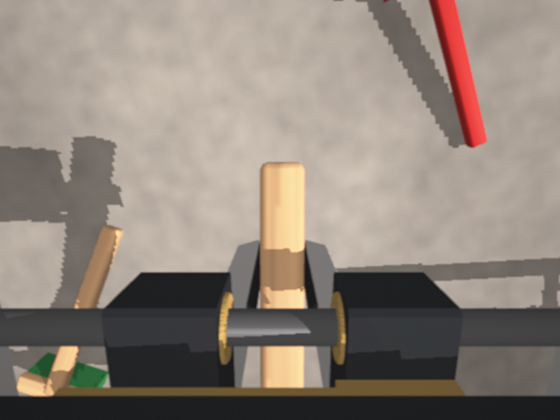

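View pics/scene7.png

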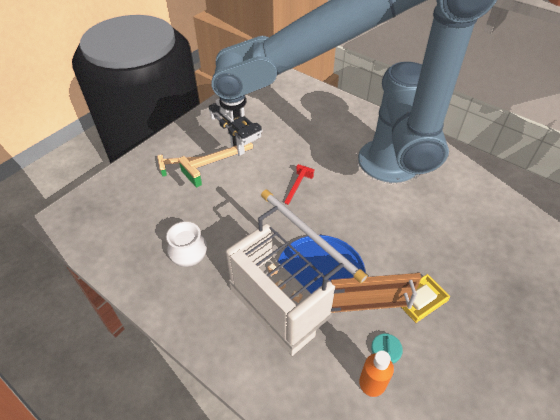

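The brush is held firmly: the handle slope is still 10° and there's no droop. The scene shows the flap open and the niche unobstructed. Refining the lump positions.

Run:
```python
from h import *
for c in('scene','top'):
    p,d=save(c,c+'8');Q=cloud(c,d)
    c_,s_=np.cos(NY),np.sin(NY); D=Q[...,:2]-NO
    N=np.stack([c_*D[...,0]+s_*D[...,1],-s_*D[...,0]+c_*D[...,1],Q[...,2]],-1)
    m=(N[...,2]>0.058)&(N[...,2]<0.08)&(N[...,0]>0.003)&(N[...,0]<0.095)&(abs(N[...,1])<0.093)
    nl,lab,st,ce=cv2.connectedComponentsWithStats(m.astype(np.uint8),connectivity=8)
    for i in range(1,nl):
        if st[i,4]>8:
            q=N[lab==i]; print(c,st[i,4],ce[i].round(),'min',q.min(0).round(3),'max',q.max(0).round(3))
    for r in robot.recognise(c,'lump1'): print(c,r['score'],w2n(r['position']),r['position'][2])
    fl=(abs(N[...,2]-0.052)<0.006)&(N[...,0]>0.003)&(N[...,0]<0.095)&(abs(N[...,1])<0.093); print('floor z',np.median(N[fl][:,2]),fl.sum())
im=cv2.imread('pics/scene8.png');cv2.imwrite('pics/c8.png',cv2.resize(im[200:350,220:350],None,fx=4,fy=4,interpolation=cv2.INTER_CUBIC))
```

```text
scene 46 [271. 267.] min [ 0.017 -0.08   0.058] max [ 0.039 -0.062  0.075]
scene 30 [279. 283.] min [ 0.033 -0.029  0.064] max [ 0.058 -0.014  0.077]
scene 18 [282. 287.] min [ 0.036 -0.012  0.059] max [ 0.055 -0.006  0.071]
scene 13 [294. 293.] min [0.027 0.023 0.064] max [0.047 0.031 0.076]
scene 48 [298. 297.] min [0.024 0.034 0.058] max [0.047 0.048 0.075]
scene 0.69 [-0.07741474  0.18530625] 0.1428
scene 0.64 [0.03455747 0.03802369] 0.065
floor z 0.05214220567434458 551
top 40 [234. 170.] min [0.033 0.025 0.063] max [0.051 0.047 0.078]
top 37 [251. 170.] min [ 0.038 -0.019  0.061] max [ 0.061 -0.007  0.074]
top 10 [267. 176.] min [ 0.032 -0.064  0.063] max [ 0.043 -0.055  0.073]
top 14 [269. 182.] min [ 0.02  -0.078  0.058] max [ 0.026 -0.054  0.076]
floor z 0.05085119032115537 1362
```

View pics/c8.png

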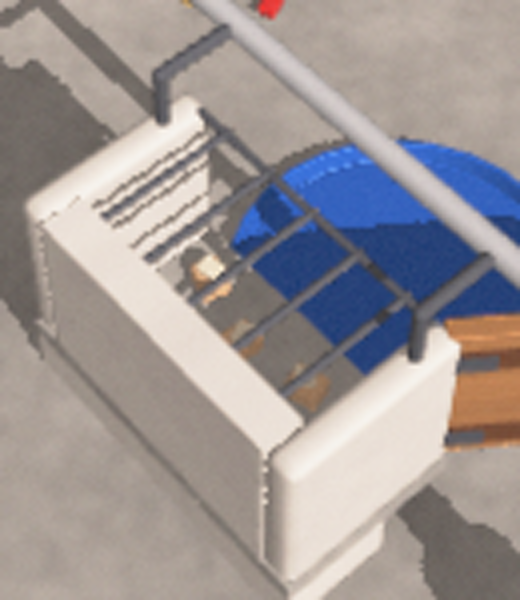

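Run:
```python
from h import *
s=robot.read_state();print(s['t'],s['eef_pos'],jaw(s))
print(go([*n2w(-0.26,0.0095),0.300],1.3893))
```

```text
14.0 [ 0.39870959 -0.33368018  0.33300384] 1.3376026120515663
[0.1447, 0.4327, 0.0341, -0.0517]
```

>>> {"api": "carry_out", "payload": {
  "commands": [
    [0.145,0.433,0.034,-0.052],
    [0.145,0.433,0.034,-0.052],
    [0.145,0.433,0.034,-0.052],
    [0.145,0.433,0.034,-0.052],
    [0.145,0.433,0.034,-0.052],
    [0.145,0.433,0.034,-0.052],
    [0.145,0.433,0.034,-0.052],
    [0.145,0.433,0.034,-0.052],
    [0.145,0.433,0.034,-0.052],
    [0.145,0.433,0.034,-0.052],
    [0.145,0.433,0.034,-0.052],
    [0.145,0.433,0.034,-0.052]
  ]
}}

```text
t: 15.2
eef_pos: [0.3581, 0.1202, 0.3004]
orientation: [0.091, 0.996, -0.0, -0.0]
force: [0.6, -0.8, -1.0]
finger_gap: 0.0221
```

Run:
```python
from h import *
s=robot.read_state();print(s['t'],s['eef_pos'],jaw(s),w2n(s['eef_pos']),s['finger_gap'],s['moment'])
p,d=save('scene','scene9');Q=cloud('scene',d);save('top','top9')
I=p.astype(int)
D=Q[...,:2]-NO;c_,s_=np.cos(NY),np.sin(NY)
N=np.stack([c_*D[...,0]+s_*D[...,1],-s_*D[...,0]+c_*D[...,1],Q[...,2]],-1)
m=(N[...,2]>0.09)&(N[...,2]<0.17)&(N[...,0]>-0.13)&(N[...,0]<-0.05)&(abs(N[...,1])<0.07)&((I[...,0]>I[...,2]+30)|(I[...,1]>I[...,0]+20))
q=N[m];print(m.sum(),np.percentile(q,[0,1,50,99,100],axis=0).round(4))
print(go([*n2w(-0.26,0.0095),0.2905],1.3893), go([*n2w(-0.087,0.0095),0.2905],1.3893))
```

```text
15.2 [0.35813193 0.12018798 0.30039869] 1.3890563184486455 [-0.25962107  0.00889051] 0.02210574716717123 [0.0437526  0.13957785 0.00658243]
361 [[-0.1292 -0.0346  0.091 ]
 [-0.1282 -0.033   0.0952]
 [-0.0859  0.0136  0.1262]
 [-0.0808  0.0529  0.154 ]
 [-0.0797  0.055   0.1569]]
[0.0007, 0.0012, 0.0101, -0.0024] [-0.1723, 0.0013, 0.0101, -0.0024]
```

View pics/scene9.png

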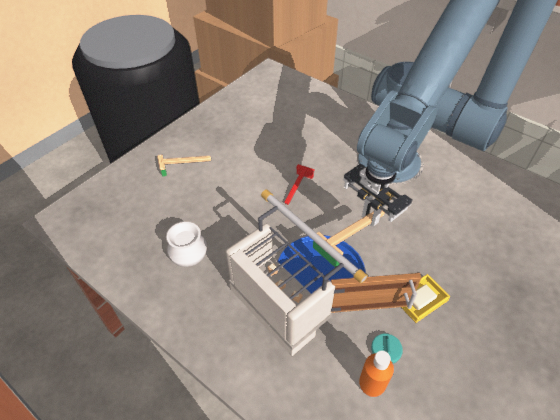

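View pics/top9.png

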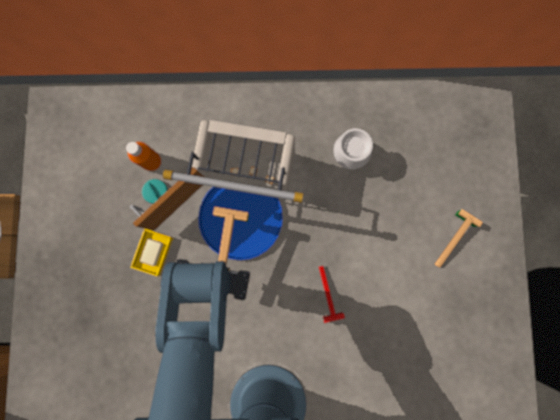

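The scene shows the brush head level in front of the niche at (328,252), with its measured centre at niche x -0.091, y 0.010, as planned. Going in over the lumps, then lowering behind them.

>>> {"api": "carry_out", "payload": {
  "commands": [
    [-0.015,0,0.009,0],
    [-0.04,0,0.009,0],
    [-0.065,0,0.009,0],
    [-0.09,0,0.009,0],
    [-0.115,0,0.009,0],
    [-0.14,0,0.009,0],
    [-0.158,0,0.009,0],
    [-0.17,0,0.009,0],
    [-0.172,0,0.009,0],
    [-0.172,0,0.009,0],
    [-0.172,0,0.009,0]
  ]
}}

```text
t: 16.4
eef_pos: [0.5264, 0.0897, 0.2913]
orientation: [0.091, 0.996, -0.0, -0.0]
force: [0.2, 0.3, -1.4]
finger_gap: 0.022
```

Run:
```python
from h import *
s=robot.read_state();print(s['t'],s['eef_pos'],jaw(s),w2n(s['eef_pos']),s['finger_gap'],s['force'],s['moment'])
p,d=save('scene','scene10');im=cv2.imread('pics/scene10.png');cv2.imwrite('pics/c10.png',cv2.resize(im[180:350,210:400],None,fx=3.5,fy=3.5,interpolation=cv2.INTER_CUBIC))
```

```text
16.4 [0.52644671 0.08968786 0.2913072 ] 1.389386411065355 [-0.08856637  0.00952965] 0.022041237510416836 [ 0.16448614  0.26325187 -1.38613303] [-0.03411237  0.12367273 -0.02248803]
```

View pics/c10.png

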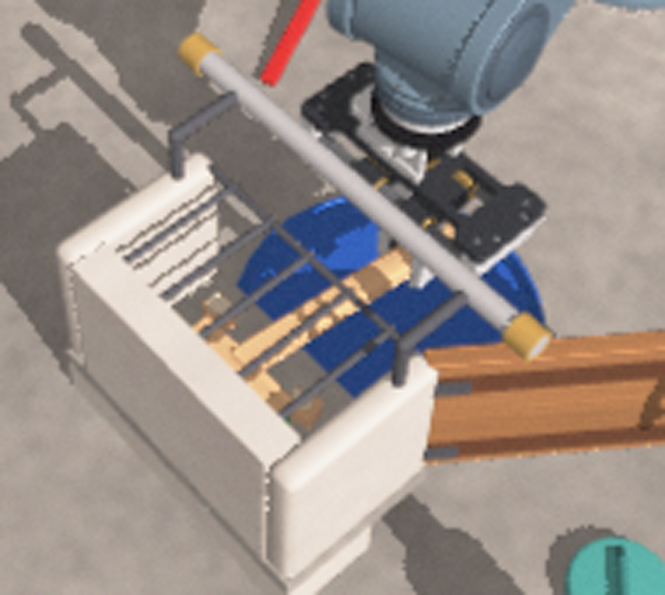

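The head is inside, behind the lumps. Lowering onto the floor.

>>> {"api": "carry_out", "payload": {
  "commands": [
    [0,0,0.01,0],
    [0,0,0.018,0],
    [0,0,0.025,0],
    [0,0,0.029,0],
    [0,0,0.032,0],
    [0,0,0.032,0],
    [0,0,0.032,0]
  ]
}}

```text
t: 17.15
eef_pos: [0.5273, 0.0898, 0.2597]
orientation: [0.09, 0.996, -0.0, 0.0]
force: [-0.1, -0.2, -1.9]
finger_gap: 0.0215
```

>>> {"api": "carry_out", "payload": {
  "commands": [
    [0.008,0,0.001,0],
    [0.018,0,0.001,0],
    [0.028,0,0.001,0],
    [0.038,0,0.001,0],
    [0.048,0,0.001,0],
    [0.058,0,0.001,0],
    [0.068,0,0.001,0],
    [0.078,0,0.001,0],
    [0.088,0,0.001,0],
    [0.098,0,0.001,0],
    [0.108,0,0.001,0],
    [0.118,0,0.001,0]
  ]
}}

```text
t: 18.35
eef_pos: [0.4102, 0.1112, 0.2585]
orientation: [0.09, 0.996, -0.0, 0.0]
force: [0.4, 0.5, -2.0]
finger_gap: 0.0218
```

Run:
```python
from h import *
s=robot.read_state();print(s['t'],s['eef_pos'],jaw(s),w2n(s['eef_pos']),s['finger_gap'],s['force'],s['moment'])
p,d=save('scene','scene11');im=cv2.imread('pics/scene11.png');cv2.imwrite('pics/c11.png',cv2.resize(im[180:350,210:400],None,fx=3.5,fy=3.5,interpolation=cv2.INTER_CUBIC))
```

```text
18.35 [0.41022784 0.11122952 0.25854828] 1.3896765465377838 [-0.20676479  0.00956207] 0.021755540868691553 [ 0.40091254  0.50269544 -2.0067209 ] [0.04431345 0.13234451 0.0910939 ]
```

View pics/c11.png

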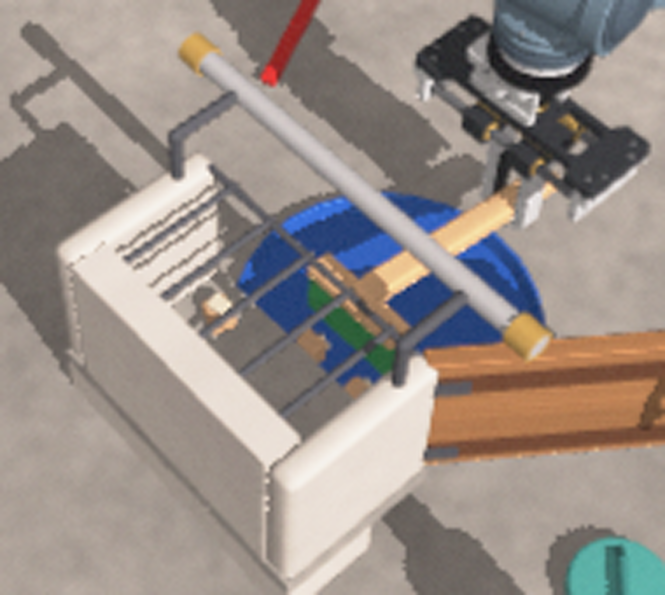

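Both left lumps have dropped off the edge into the lid (crop 313,345 and 357,385), and the right one remains at (215,310). Second pass at niche y -0.045.

>>> {"api": "carry_out", "payload": {
  "commands": [
    [0.012,-0.005,-0.02,0],
    [0.012,-0.025,-0.032,0],
    [0.012,-0.05,-0.032,0],
    [0.012,-0.0545,-0.032,0],
    [0.012,-0.0545,-0.032,0],
    [-0.01,-0.0545,-0.032,0],
    [-0.035,-0.0545,-0.032,0],
    [-0.06,-0.0545,-0.032,0],
    [-0.085,-0.0545,-0.032,0],
    [-0.105,-0.0545,-0.032,0],
    [-0.116,-0.0545,-0.032,0],
    [-0.116,-0.0545,-0.032,0]
  ]
}}

```text
t: 19.6
eef_pos: [0.5161, 0.037, 0.2902]
orientation: [0.09, 0.996, 0.0, -0.0]
force: [-0.2, -0.1, -1.5]
finger_gap: 0.0217
```

Run:
```python
from h import *
s=robot.read_state();print(s['t'],s['eef_pos'],jaw(s),w2n(s['eef_pos']),s['finger_gap'],s['force'],s['moment'])
p,d=save('scene','scene12');im=cv2.imread('pics/scene12.png');cv2.imwrite('pics/c12.png',cv2.resize(im[180:350,210:400],None,fx=3.5,fy=3.5,interpolation=cv2.INTER_CUBIC))
```

```text
19.6 [0.51614024 0.03695815 0.29021259] 1.390106851060868 [-0.08910497 -0.04419516] 0.02166349056076487 [-0.20066125 -0.07903096 -1.46283132] [ 0.0876322   0.18757068 -0.04154858]
```

View pics/c12.png

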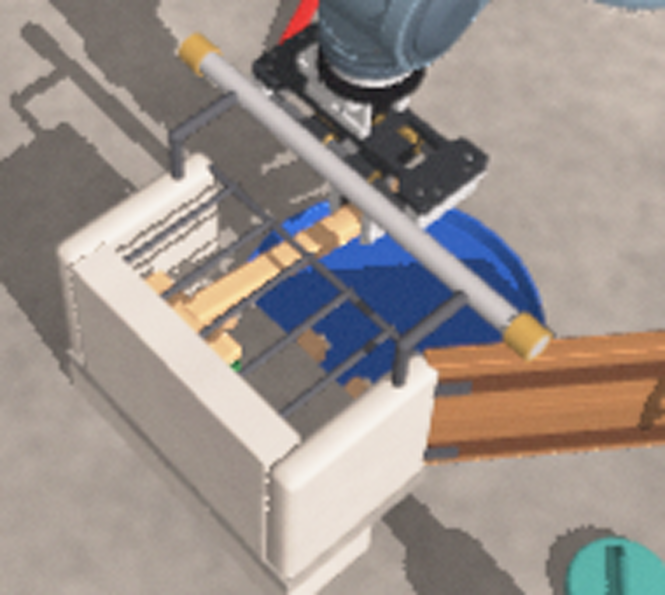

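>>> {"api": "carry_out", "payload": {
  "commands": [
    [0,0,0.01,0],
    [0,0,0.018,0],
    [0,0,0.025,0],
    [0,0,0.029,0],
    [0,0,0.0315,0],
    [0,0,0.0315,0],
    [0,0,0.0315,0]
  ]
}}

```text
t: 20.35
eef_pos: [0.5155, 0.0366, 0.2593]
orientation: [0.09, 0.996, -0.0, 0.0]
force: [1.6, 0.5, -0.7]
finger_gap: 0.0218
```

>>> {"api": "carry_out", "payload": {
  "commands": [
    [0.008,0,0,0],
    [0.018,0,0,0],
    [0.028,0,0,0],
    [0.038,0,0,0],
    [0.048,0,0,0],
    [0.058,0,0,0],
    [0.068,0,0,0],
    [0.078,0,0,0],
    [0.088,0,0,0],
    [0.098,0,0,0],
    [0.108,0,0,0],
    [0.118,0,0,0]
  ]
}}

```text
t: 21.55
eef_pos: [0.3984, 0.058, 0.259]
orientation: [0.09, 0.996, 0.0, 0.0]
force: [0.1, -0.4, -0.8]
finger_gap: 0.0217
```

Run:
```python
from h import *
s=robot.read_state();print(s['t'],s['eef_pos'],jaw(s),w2n(s['eef_pos']),s['finger_gap'],s['force'],s['moment'])
p,d=save('scene','scene13');im=cv2.imread('pics/scene13.png');cv2.imwrite('pics/c13.png',cv2.resize(im[180:350,210:400],None,fx=3.5,fy=3.5,interpolation=cv2.INTER_CUBIC))
```

```text
21.55 [0.39843908 0.05798116 0.25903003] 1.389672379500908 [-0.20866655 -0.04494248] 0.02166331079176089 [ 0.12555626 -0.40803645 -0.77985425] [ 0.04859464  0.12044175 -0.05259897]
```

View pics/c13.png

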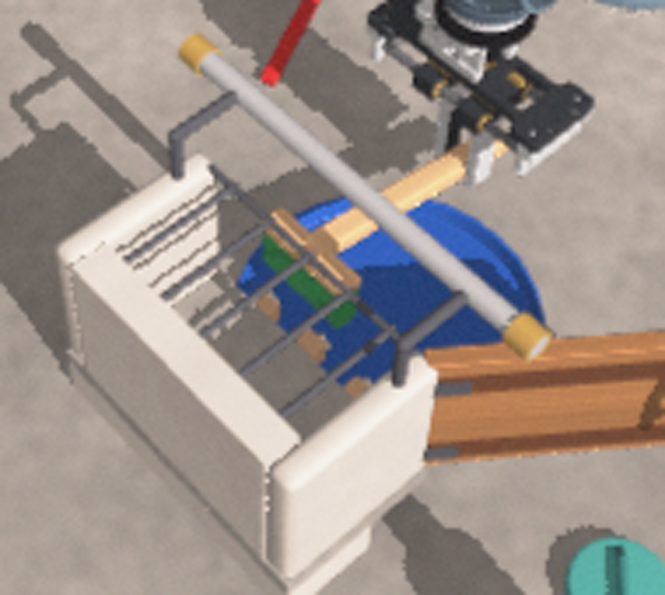

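All three lumps are below the edge, on the blue (crop 268,303; 313,345; 357,388). Backing out and carrying the brush to its old free spot.

Run:
```python
from h import *
print(go([0.399,-0.334,0.28],1.3377))
```

```text
[-0.0721, -0.3856, -0.0216, 0.0524]
```

>>> {"api": "carry_out", "payload": {
  "commands": [
    [0.02,0,-0.02,0],
    [0.05,0,-0.03,0],
    [0.07,0,-0.04,0],
    [0.07,0,-0.04,0]
  ]
}}

```text
t: 22.0
eef_pos: [0.3293, 0.0708, 0.2998]
orientation: [0.09, 0.996, -0.0, 0.002]
force: [1.0, -0.1, -1.7]
finger_gap: 0.0218
```

Run:
```python
from h import *
print(robot.read_state()['eef_pos'],go([0.399,-0.334,0.28],1.3377))
```

```text
[0.32930713 0.07080485 0.29979004] [-0.1412, -0.3857, 0.0202, 0.0526]
```

>>> {"api": "carry_out", "payload": {
  "commands": [
    [-0.02,-0.045,0,0],
    [-0.04,-0.09,0,0],
    [-0.141,-0.386,0.02,0.052],
    [-0.141,-0.386,0.02,0.052],
    [-0.141,-0.386,0.02,0.052],
    [-0.141,-0.386,0.02,0.052],
    [-0.141,-0.386,0.02,0.052],
    [-0.141,-0.386,0.02,0.052],
    [-0.141,-0.386,0.02,0.052],
    [-0.141,-0.386,0.02,0.052],
    [-0.141,-0.386,0.02,0.052],
    [-0.141,-0.386,0.02,0.052]
  ]
}}

```text
t: 23.2
eef_pos: [0.3996, -0.333, 0.2786]
orientation: [0.116, 0.993, 0.0, -0.0]
force: [-0.2, -0.2, -0.6]
finger_gap: 0.0216
```

Run:
```python
from h import *
s=robot.read_state();print(s['t'],s['eef_pos'],jaw(s),s['finger_gap'])
p,d=save('scene','scene14');Q=cloud('scene',d);im=cv2.imread('pics/scene14.png');cv2.imwrite('pics/c14.png',cv2.resize(im[180:350,210:400],None,fx=3.5,fy=3.5,interpolation=cv2.INTER_CUBIC))
I=p.astype(int)
m=(I[...,0]>I[...,2]+15)&(Q[...,2]<0.06)&(np.hypot(Q[...,0]-.531,Q[...,1]-.081)<0.13)
nl,lab,st,ce=cv2.connectedComponentsWithStats(m.astype(np.uint8))
for i in range(1,nl):
    if st[i,4]>5: print(st[i,4],ce[i],Q[lab==i].mean(0),Q[lab==i][:,2].max(),np.hypot(*(Q[lab==i].mean(0)[:2]-[.531,.081])))
print(go([0.399,-0.334,0.2055],1.3377))
```

```text
23.2 [ 0.39957349 -0.33304278  0.27856965] 1.339218799766289 0.021553342977133013
10 [274.1 267. ] [ 0.61464799 -0.01332748  0.0513874 ] 0.053197984268760656 0.1260740219635973
42 [286.33333333 267.45238095] [0.58297668 0.00435106 0.02813571] 0.05491706392108764 0.09261012336809907
7 [275.85714286 271.71428571] [ 6.23517225e-01 -7.29396441e-05  5.15419031e-02] 0.05601331196538184 0.12301324508013471
59 [298.86440678 278.57627119] [0.59001703 0.05306365 0.02777389] 0.056524338647830685 0.06529509436829972
34 [311.26470588 290.29411765] [0.5978744  0.10044871 0.02627047] 0.055321288220129494 0.06964507769868547
36 [336.97222222 313.41666667] [5.99277002e-01 1.86641804e-01 5.07871954e-04] 0.006193293912161835 0.12578529285247705
[0.0003, -0.0011, 0.0733, 0.0017]
```

View pics/c14.png

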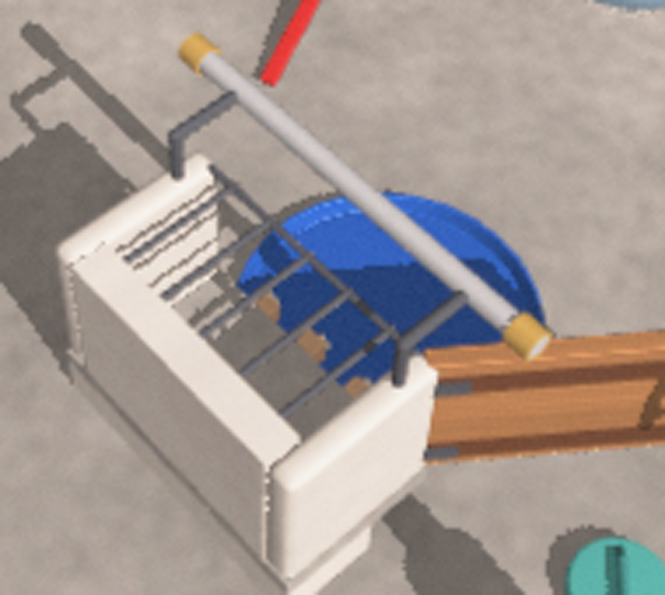

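View pics/scene14.png

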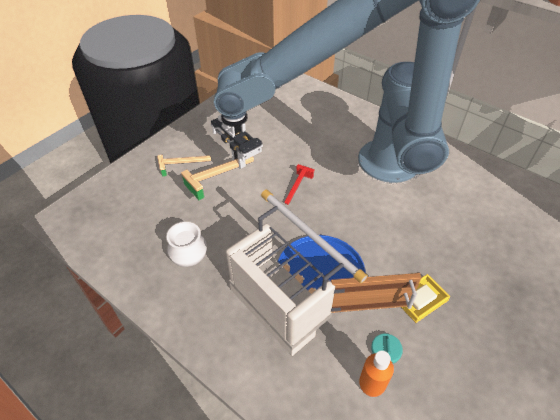

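The lumps lie in the lid, visible tops at about 28 mm and within 93 mm of its centre. Setting the brush down.

>>> {"api": "carry_out", "payload": {
  "commands": [
    [0,-0.001,0.03,0.002],
    [0,-0.001,0.055,0.002],
    [0,-0.001,0.066,0.002],
    [0,-0.001,0.071,0.002],
    [0,-0.001,0.0735,0.002],
    [0,-0.001,0.0735,0.002],
    [0,-0.001,0.0735,0.002]
  ]
}}

```text
t: 23.95
eef_pos: [0.3997, -0.336, 0.2066]
orientation: [0.117, 0.993, -0.001, 0.001]
force: [-0.8, 0.4, -1.3]
finger_gap: 0.0216
```

>>> {"api": "carry_out", "payload": {
  "commands": [
    [0,0,0,0],
    [0,0,0,0],
    [0,0,0,0],
    [0,0,0,0],
    [0,0,0,0],
    [0,0,0,0],
    [0,0,0,0],
    [0,0,0,0],
    [0,0,0,0],
    [0,0,0,0],
    [0,0,0,0],
    [0,0,0,0]
  ],
  "gripper": 0
}}

```text
t: 25.15
eef_pos: [0.3993, -0.3356, 0.2055]
orientation: [0.117, 0.993, 0.0, -0.0]
force: [0.4, -0.1, 0.1]
finger_gap: 0.0939
```

>>> {"api": "carry_out", "payload": {
  "commands": [
    [0,0,-0.02,0],
    [0,0,-0.06,0],
    [0,0,-0.11,0],
    [0,0,-0.16,0],
    [0,0,-0.2,0],
    [0.05,0,-0.22,0],
    [0.05,0,-0.22,0],
    [0.05,0,-0.22,0]
  ]
}}

```text
t: 25.95
eef_pos: [0.3502, -0.3238, 0.4261]
orientation: [0.118, 0.993, -0.001, 0.001]
force: [0.6, -0.1, -0.1]
finger_gap: 0.0942
```

Run:
```python
from h import *
s=robot.read_state();print(s['t'],s['eef_pos'],s['finger_gap'])
p,d=save('wrist','wrist15');Q=wcloud(s,d); I=p.astype(int);z=Q[...,2]
m=(z>0.005)&(z<0.1)&(I[...,0]>I[...,2]+30)&(Q[...,1]<-0.26)&(Q[...,1]>-0.44); q=Q[m]
for lo in np.arange(0.3,0.6,0.04):
    k=(q[:,0]>=lo)&(q[:,0]<lo+.02)
    if k.sum()>5: print(round(lo+.01,2),q[k].mean(0).round(4))
for c in('scene','top'):
    p,d=save(c,c+'15');Q=cloud(c,d);I=p.astype(int)
    m=(I[...,0]>I[...,2]+15)&(Q[...,2]<0.045)&(np.hypot(Q[...,0]-.531,Q[...,1]-.081)<0.12)
    nl,lab,st,ce=cv2.connectedComponentsWithStats(m.astype(np.uint8))
    for i in range(1,nl):
        if st[i,4]>5: print(c,st[i,4],ce[i].round(),Q[lab==i].mean(0).round(4),Q[lab==i][:,2].max())
    b=(I[...,2]>I[...,0]+60)&(Q[...,2]<0.04)&(Q[...,1]<0.22);q=Q[b]
    h=cv2.convexHull(q[:,:2].astype(np.float32)).reshape(-1,2);h=h[h[:,0]<0.54]
    from scipy.optimize import least_squares
    r=least_squares(lambda p:np.hypot(h[:,0]-p[0],h[:,1]-p[1])-0.125,[0.53,0.08],loss='soft_l1',f_scale=.002);print('lid',r.x)
    for n in ['lota','bottle','tray','scrubber']: print(n,[(np.round(r['position'],3).tolist(),round(r['score'],2)) for r in robot.recognise(c,n)][:1])
```

```text
25.95 [ 0.35021161 -0.32378411  0.42612963] 0.09424224042671836
0.35 [ 0.3544 -0.3261  0.0176]
0.39 [ 0.3898 -0.3335  0.0245]
0.43 [ 0.4299 -0.3434  0.0324]
0.47 [ 0.4686 -0.3523  0.0397]
0.55 [ 0.5516 -0.384   0.0498]
0.59 [ 0.5809 -0.3392  0.0515]
scene 34 [287. 267.] [0.5785 0.002  0.0227] 0.02768301090213998
scene 53 [299. 278.] [0.5878 0.0524 0.0253] 0.03272644223199417
scene 29 [312. 290.] [0.5944 0.0997 0.022 ] 0.028416644292604376
lid [0.52177657 0.07129608]
lota [([0.724, -0.241, 0.088], 0.57)]
bottle [([0.721, 0.357, 0.107], 0.68)]
tray [([0.42, 0.348, 0.022], 0.88)]
scrubber [([0.606, 0.333, 0.019], 0.61)]
top 51 [232. 194.] [0.5969 0.103  0.0213] 0.029273676357551626
top 42 [250. 197.] [0.5863 0.0488 0.0248] 0.030310074656998198
top 51 [268. 199.] [ 0.5804 -0.004   0.0207] 0.02776437195268122
lid [0.53146323 0.07836939]
lota [([0.71, -0.242, 0.09], 0.92)]
bottle [([0.698, 0.337, 0.106], 0.93)]
tray [([0.429, 0.338, 0.017], 0.86)]
scrubber [([0.612, 0.334, 0.019], 0.85)]
```

View pics/top15.png

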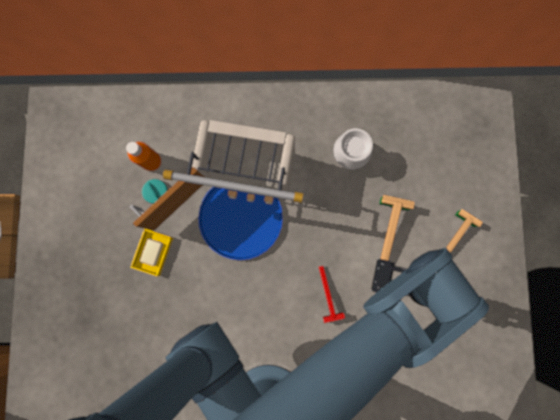

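View pics/scene15.png

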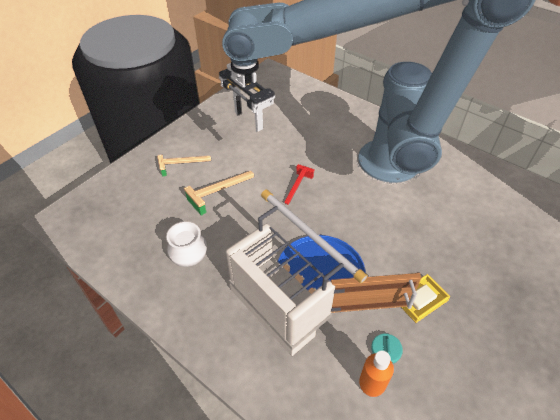

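The final pictures show all three lumps in the lid (top view: 232,194; 250,197; 268,199). The brush is flat on its bristles at (398,230), the flap is wide open and the bystanders are in place. Handing in.

```bash
python3 -c "
from h import *
print(robot.hand_in())"
```

```text
the job is handed in; nothing more can be done
None
```

I did the whole job and handed it in at about 26 s of the 72 s; the hand-in gives no verdict.

- **Flap:** I gripped it by the handle with the gripper upright, its body passing just over the pipe, because the moves could not tilt the tool. I swung it to about 2.2 rad, and it is still there in the last pictures.
- **Sweep:** I took the larger wood-and-green brush and swept in two passes: two lumps first, then the right-hand one. Neither the gripper nor the arm came near a lump.
- **Brush:** I laid it back at its starting spot, bristles down. The handle slope and height match those before the pick-up, and it is well over 125 mm from the lid.

**Last checks:**
- **Lumps and lid:** All three lumps lie in the lid, tops at about 30 mm and the farthest about 95 mm from the lid's centre. The lid has moved by no more than a few mm in the top view. The scene camera's fit came out about 10 mm off that, but it was just as far off at the start.
- **Bystanders:** They read within a few mm of where they started, except the tray. The scene camera put the tray about 15 mm off, but the top camera showed no shift beyond its error. The open flap partly hides the tray from the scene camera, so I trust the top view.

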